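# Fill the treat box and slide it shut

## Robot

A 6-joint arm with a two-finger parallel gripper is mounted at the origin on the work surface. World frame = base frame: x ahead of the robot, y to its left, z up, the work surface at z = 0. Lengths are in mm, angles in rad, forces in N, time in s.
With the tool pointing down it reaches from about 350 to 775 mm from the base axis. Payload 7.3 kg.
Tool frame: the origin (TCP) lies midway between the tips of the shut fingers; the grasp point (between the pads) lies 19 mm behind it; z points along the fingers, y is the line along which they close (so a half turn about z gives the same grasp; the last joint's range is limited). The gripper opens to 92 mm and grips with 3 to 60 N. Pads are 19 mm wide; open, the fingers measure 130 mm over their backs; the gripper's body (75 mm by 190 mm) begins 47 mm behind the grasp point.
Start: joints at [-0.146, 0.342, 1.524, -0, 1.275, -0.146], TCP at [525.022, 0.019, 192.741] pointing down, gripper open.
Joint ranges: [-2.53, 2.53], [-0.77, 2.02], [0.04, 2.7], [-1, 4.14], [0.28, 2.66], [-3.11, 3.11]. Speed limits (rad/s): [2.57, 2.57, 3.14, 3.14, 3.14, 3.14].

## Interface

Orientations are given as [roll, pitch, yaw] about the fixed x, y, z axes, in that order (R = Rz(yaw) Ry(pitch) Rx(roll)).
In Python, from plant import get_obs, capture, camera_model, close_job, search_frame, regions_of, pinpoint gives the robot as it stands. The module is installed in compiled form; this text tells all that it offers.
- The arm moves only by the shell command python3 -m pendant 'ROWS'. ROWS is JSON, one flat list of numbers, 7 for each row, row after row: the shift along the tool's x, y, z in units of 30 mm (1.0 is 30 mm), then the turn, a rotation vector about the tool's x, y, z in units of 4 degrees (1.0 is 4 degrees), then the closure, from -1 (fully open) to 1 (shut), so that 0 is half open. In form: [dx, dy, dz, wx, wy, wz, gripper, dx, dy, dz, wx, wy, wz, gripper, ...]. A call has 1 to 12 rows; each row shifts and turns the commanded pose from where the row before left it, along the tool's axes as they then stand; what a row does not reach is not made up. A row lasts 1/10 s, in which the tool goes at most 50 mm and 8.59 degrees, less where a joint would pass 70% of its speed; a pose out of reach is approached as far as the arm can. A call with a number of a shift or a turn outside -1 to 1 is refused whole. A call with a gripper value outside its range is refused whole. The fingers move at their own pace and stop on an object; the grip force is fixed at half the most. Time passes only in rows, so rows that do not move let the fingers close. It gives the time, the measured TCP pose, the force, the opening and the grip force at its end, in the units of the state.
- get_obs(): the state, without advancing time (a new reading comes with each control period).
- capture(name): name is "scene" or "side" or "wrist"; returns the picture (400x640x3 uint8, red, green, blue); there is no depth.
- camera_model(name): a dict with "fov_y" (degrees; the focal length in pixels is half the picture's height over the tangent of half this angle, whatever the lens; pixels are square), "cx", "cy" (the principal point, pixels), "pose" (4x4, takes a point from camera to world coordinates). Camera axes: x right, y up, looking along -z (the intrinsics and any distortion apply to the point x, -y, -z); pixel columns grow to the right and rows downward; lengths in mm; the calibration is good to about 2 mm. A picture is of the moment at which its call begins: read the wrist's pose just before it. camera_model takes no time and is no camera call; for the wrist camera it gives the pose at the moment of the call.
- close_job(): hands the job in; it is judged then, once.
Trained networks look in the newest picture that a camera, given by its name, has taken for a name from the list of things; names that differ only in an ending like _2 or _b are one class to them, and where a whole thing is asked for, a point or a joint stands for the part that bears it (a point fixed in the world has none). Each returns a list of dicts, best first, with "score" (0 to 1); they miss things now and then, are a little off and sometimes report something else, mostly with a low value. They report only what shows in the picture. A call takes as long as a camera call. They do not tell look-alikes from the thing itself.
- search_frame(camera, thing): "location" ([column, row] in pixels, amid what is visible of it).
- regions_of(camera, thing): "pixels" (400x640 bool, what is visible of it) and "location" ([column, row] in pixels, amid what is visible of it).
- pinpoint(camera, thing): "location" ([column, row] in pixels: a listed point, or the origin of a listed thing).
The state is a dict: "time": time; "joint_positions": joint angles; "dq": joint speeds; "tau": joint torques, N m; "tool_pos": TCP position; "tcp_rot": TCP orientation; "contact_force": force on the tool from outside, world axes, zero at the start; "moment": the same for the moment, N m; "grip_width": finger opening in mm; "finger_force": force on a finger pad.
Only numpy, scipy, OpenCV 4.12 (cv2) and the standard library are available. Lean on these libraries where they do the work, as an engineer would, in place of code of your own. Each camera call takes 0.05 s, during which the arm holds its last target. There are 200 camera calls.

## Task

Fill the treat box for the next child: put every biscuit from the red platter into the green-lined bay and, before or after that, hold the clear sweet caddy over the red-lined bay and tip it just far enough (never right over) for its flap to swing open and all the sweets to slide out into that bay. Stand the caddy upright back on its blue mat with its flap shut, and once everything is in, slide the box's cover fully shut over both bays, without knocking over the mug or the jar of sprinkles.

Things in the scene. Friction and masses are not known exactly. Their poses are not given: they have to be found in the camera images.
- treat_box: Wooden treat box fixed to the table, yaw up to 0.12 rad. Open bin 170 mm (x) by 240 mm (y), rim 70 mm above the table, walls and floor 6 mm; a 6 mm divider at mid-width, 66 mm high, makes two bays: green-lined on +y, red-lined on -y. Behind it (x +85 to +255 mm) a solid deck 70 mm high carries the opened cover. Origin: table level, centre of the bin; -x faces the robot.
- cookie_bay (a point): Centre of the floor of the green-lined cookie bay (at treat-box y = +58 mm); axes as the treat box. The bay is 158 mm (x) by 111 mm (y) and 64 mm deep.
- sweet_bay (a point): Centre of the floor of the red-lined sweet bay (at treat-box y = -58 mm); axes as the treat box. The bay is 158 mm (x) by 111 mm (y) and 64 mm deep.
- cover (a joint): Sliding cover of the treat box, a white plate 170 by 232 mm, 6 mm thick, top face 77 mm above the table. 0 = fully shut over both bays; grows (m) as it slides in the box's +x direction onto the deck, to 0.165 fully open. About 2 N of sliding friction; it stays where it is left.
- cover_tab (a point): Middle of the top edge of the cover's upright red tab, 14 mm thick (box x) by 90 mm wide (box y); the tab stands 32 mm above the cover plate (top edge 109.5 mm above the table) and lies at treat-box x = cover value - 20 mm.
- caddy: Sweet caddy, loose, about 0.17 kg: clear roofed box 130 mm (x) by 60 mm (y) by 55 mm high, 4 mm walls; origin at the centre of its underside. Green grip fin on the roof, 20 mm thick (y), 70 mm long (x, centred at +4 mm), top 95 mm above the underside. The front end (-x, turned roughly to the robot) is closed only by the flap.
- flap (a joint): Red flap over the caddy's front end, 47 mm tall, hinged freely along the front top edge; 0 = shut; grows (rad) as its lower edge swings outward, up to 1.4. It hangs by its weight: shut when the caddy is level, open by about the tip angle when the front is tipped down.
- caddy_lip (a point): Middle of the front edge of the caddy's inside floor (caddy x -65 mm, z 4 mm), where the sweets slide out; axes as the caddy. They start to slide when the front is tipped down about 25 to 40 degrees (friction 0.5 to 0.7).
- caddy_mat: Blue mat, fixed on the table, 190 by 120 mm, 4 mm thick: where the caddy lives. Origin at the centre of its underside.
- platter: Flat red round platter, fixed on the table, 250 mm across, 5 mm thick, with no raised rim; origin at the centre of its underside.
- cookie1: Brown round ginger biscuit with icing, 52 mm across, 14 mm thick, about 30 g, at first lying flat on the platter; origin at the centre of its underside, z up. Three to five are present, the others absent.
- cookie2: Brown round ginger biscuit with icing, 52 mm across, 14 mm thick, about 30 g, at first lying flat on the platter; origin at the centre of its underside, z up. Three to five are present, the others absent.
- cookie3: Brown round ginger biscuit with icing, 52 mm across, 14 mm thick, about 30 g, at first lying flat on the platter; origin at the centre of its underside, z up. Three to five are present, the others absent.
- cookie4: Brown round ginger biscuit with icing, 52 mm across, 14 mm thick, about 30 g, at first lying flat on the platter; origin at the centre of its underside, z up. Three to five are present, the others absent.
- cookie5: Brown round ginger biscuit with icing, 52 mm across, 14 mm thick, about 30 g, at first lying flat on the platter; origin at the centre of its underside, z up. Three to five are present, the others absent.
- sweet1: Coloured sugar sweet, a short cylinder 22 mm across and 14 mm tall, about 12 g, at first lying inside the caddy; origin at the centre of its underside.
- sweet2: Coloured sugar sweet, a short cylinder 22 mm across and 14 mm tall, about 12 g, at first lying inside the caddy; origin at the centre of its underside.
- sweet3: Coloured sugar sweet, a short cylinder 22 mm across and 14 mm tall, about 12 g, at first lying inside the caddy; origin at the centre of its underside.
- sweet4: Coloured sugar sweet, a short cylinder 22 mm across and 14 mm tall, about 12 g, at first lying inside the caddy; origin at the centre of its underside.
- mug: Bystander: blue mug, 80 mm across, 75 mm tall, on the robot's side of the table. Origin at its underside.
- sprinkles: Bystander: small jar of sprinkles with a red cap, 44 mm across, 70 mm tall, on the robot's side of the table. Origin at its underside.
Not all that is in view belongs to the job. Leave any purple look-alike of the cookie1 alone.

How it is judged:
By the outcome, as a careful person would: the job done as asked, in the order asked, and still so for the second after the job is handed in, with the robot touching nothing.
Of cookie1, cookie2, cookie3, cookie4, cookie5 only 3 to 5 are there at a start; the rules pass over those that are not, and their reading is None.
At some moment in a run one of cookie1, cookie2, cookie3, cookie4, cookie5 may be knocked a few centimetres aside while the robot is not near it.
It also fails if it takes over 210 s, if anything falls off the work surface, if the arm or the gripper's body presses on something with over 40 N, if the wrist force passes 120 N, or if a joint passes its speed limit or range.

## Working session

There is one attempt and no reset: what is moved stays moved. The work goes in short steps, Python scripts to look and compute and a shell command to move; the robot and the scene stay as the last step left them, time stands still between calls to the robot, and variables do not carry over. Pictures are saved under pics/ and viewed, at most 16 in all, crops included, and the job is handed in when it is done.

```bash
mkdir -p pics
python3 - <<'E'
from plant import *
import cv2,numpy as np
o=get_obs();print({k:np.round(v,3).tolist() for k,v in o.items()})
for n in("scene","side","wrist"):
    im=capture(n);m=camera_model(n);print(n,m)
    cv2.imwrite(f"pics/{n}0.png",im[:,:,::-1])
    for t in["treat_box","cover_tab","caddy","caddy_lip","caddy_mat","platter","cookie1","mug","sprinkles","cookie_bay","sweet_bay"]:
        if n=="wrist" and t not in("cookie1","platter"):continue
        print(n,t,[(np.round(r["location"]).tolist(),round(r["score"],2)) for r in pinpoint(n,t)][:8])
E
```

```text
{'time': 0.0, 'joint_positions': [-0.146, 0.343, 1.525, -0.0, 1.275, -0.146], 'dq': [-0.0, 0.0, -0.001, -0.002, 0.0, 0.0], 'tau': [0.001, -43.125, -24.422, 0.072, 0.056, -0.0], 'tool_pos': [524.519, 0.074, 192.022], 'tcp_rot': [-3.14, -0.0, 1.571], 'contact_force': [-0.513, 0.101, -0.06], 'moment': [-0.007, -0.009, 0.025], 'finger_force': 0.0, 'grip_width': 91.759}
scene {'fov_y': 45.643688471626135, 'cx': 317.27180898078404, 'cy': 200.68907578104606, 'pose': array([[-7.57457400e-01, -5.22600173e-01,  3.91340448e-01,
         9.19732394e+02],
       [ 6.52775763e-01, -5.95260499e-01,  4.68560286e-01,
         6.41838665e+02],
       [-1.19201762e-02,  6.10372015e-01,  7.92025197e-01,
         1.09121362e+03],
       [ 0.00000000e+00,  0.00000000e+00,  0.00000000e+00,
         1.00000000e+00]])}
scene treat_box [([292.0, 224.0], 0.6), ([301.0, 237.0], 0.46), ([232.0, 151.0], 0.16)]
scene cover_tab [([251.0, 230.0], 0.75), ([214.0, 159.0], 0.17)]
scene caddy [([220.0, 165.0], 0.58)]
scene caddy_lip [([233.0, 151.0], 0.73), ([377.0, 241.0], 0.3)]
scene caddy_mat [([214.0, 161.0], 0.76)]
[... 1246 characters left out ...]
 0.42)]
side mug [([333.0, 273.0], 0.63)]
side sprinkles [([265.0, 199.0], 0.53)]
side cookie_bay [([320.0, 207.0], 0.82)]
side sweet_bay [([309.0, 173.0], 0.59), ([343.0, 222.0], 0.58)]
wrist {'fov_y': 62.974836948712685, 'cx': 323.2153731946604, 'cy': 192.09256984677808, 'pose': array([[ 9.99999434e-01, -2.68099420e-04, -1.02944406e-03,
         5.25168298e+02],
       [ 5.15684255e-04,  9.68584337e-01,  2.48684774e-01,
         6.52420447e+01],
       [ 9.30431151e-04, -2.48685164e-01,  9.68583927e-01,
         3.84988306e+02],
       [ 0.00000000e+00,  0.00000000e+00,  0.00000000e+00,
         1.00000000e+00]])}
wrist platter [([304.0, 202.0], 0.21)]
wrist cookie1 [([198.0, 317.0], 0.6)]
```

View pics/scene0.png

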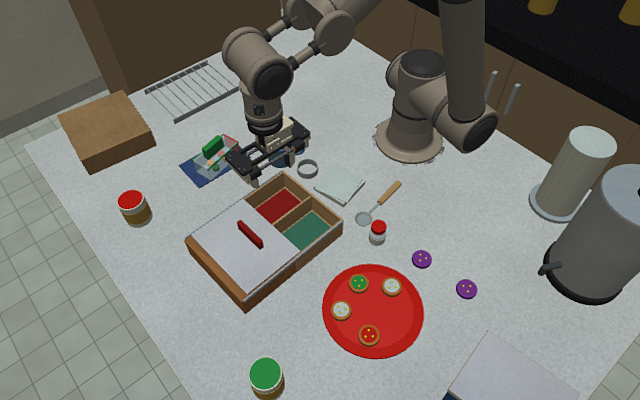

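View pics/side0.png

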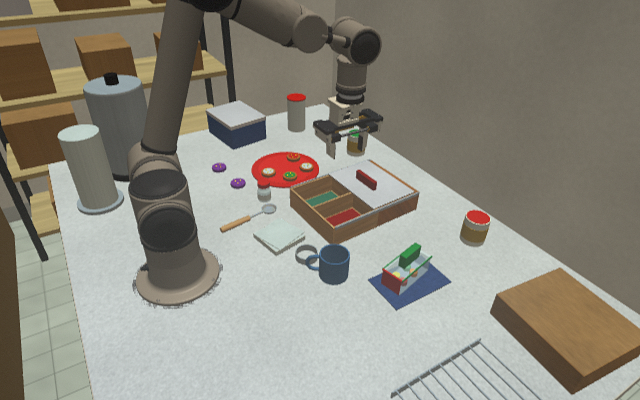

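```bash
cat > h.py <<'E'
from plant import *
import numpy as np,cv2
def ray(n,uv,z,m=None):
    m=m or camera_model(n);f=200/np.tan(np.radians(m["fov_y"])/2);P=m["pose"]
    d=P[:3,:3]@np.array([(uv[0]-m["cx"])/f,-(uv[1]-m["cy"])/f,-1]);c=P[:3,3]
    return (c+d*(z-c[2])/d[2])[:2]
def proj(n,p,m=None):
    m=m or camera_model(n);f=200/np.tan(np.radians(m["fov_y"])/2);P=m["pose"]
    q=P[:3,:3].T@(np.array(p,float)-P[:3,3]);return np.array([m["cx"]+f*q[0]/-q[2],m["cy"]-f*q[1]/-q[2]])
Z=dict(treat_box=0,cover_tab=109.5,caddy=4,caddy_lip=8,caddy_mat=0,platter=0,cookie1=5,mug=0,sprinkles=0,cookie_bay=6,sweet_bay=6)
E
python3 - <<'E'
from h import *
import sys
L=dict(scene=dict(treat_box=[(292,224)],cover_tab=[(251,230)],caddy=[(220,165)],caddy_lip=[(233,151)],caddy_mat=[(214,161)],platter=[(373,310)],cookie1=[(342,311),(361,286),(371,338),(463,287),(423,260)],mug=[(279,160)],sprinkles=[(378,238)],cookie_bay=[(303,238)],sweet_bay=[(280,212)]),
side=dict(treat_box=[(332,215)],cover_tab=[(363,173)],caddy=[(404,280)],caddy_lip=[(390,291)],caddy_mat=[(410,284)],platter=[(285,171)],cookie1=[(306,171),(271,173),(219,171),(238,184),(291,159)],mug=[(333,273)],sprinkles=[(265,199)],cookie_bay=[(320,207)],sweet_bay=[(343,222)]))
for t in Z:
    print(t,*[[np.round(ray(n,u,Z[t])).tolist() for u in L[n][t]] for n in L])
E
```

```text
treat_box [[487.0, 12.0]] [[499.0, 14.0]]
cover_tab [[619.0, 22.0]] [[625.0, 34.0]]
caddy [[517.0, -304.0]] [[509.0, -324.0]]
caddy_lip [[455.0, -323.0]] [[449.0, -338.0]]
caddy_mat [[520.0, -334.0]] [[517.0, -341.0]]
platter [[499.0, 344.0]] [[493.0, 324.0]]
cookie1 [[560.0, 297.0], [478.0, 279.0], [555.0, 392.0], [286.0, 450.0], [303.0, 331.0]] [[556.0, 279.0], [439.0, 329.0], [280.0, 434.0], [307.0, 320.0], [550.0, 383.0]]
mug [[366.0, -203.0]] [[362.0, -204.0]]
sprinkles [[340.0, 203.0]] [[352.0, 199.0]]
cookie_bay [[496.0, 71.0]] [[484.0, 63.0]]
sweet_bay [[489.0, -39.0]] [[505.0, -39.0]]
```

The scene picture shows four iced biscuits on the red platter, at (342,311), (360,284), (392,287) and (369,335). The purple look-alikes lie off it. The caddy is on its mat at (212,160), front towards the robot, and the cover is open. I'll move over the platter for a close look.

```bash
python3 -m pendant '[1,-0.08,0,0,0,0,-1, 1,-0.08,0,0,0,0,-1, 1,-0.08,0,0,0,0,-1, 1,-0.08,0,0,0,0,-1, 1,-0.08,0,0,0,0,-1, 1,-0.08,0,0,0,0,-1, 1,-0.08,0,0,0,0,-1, 1,-0.08,0,0,0,0,-1, 1,-0.08,0,0,0,0,-1, 1,-0.08,0,0,0,0,-1, 1,-0.08,0,0,0,0,-1, 0,0,0,0,0,0,-1]'
cat > look.py <<'E'
from h import *
import sys
o=get_obs();p=o["tool_pos"];print("tcp",np.round(p,1),np.round(o["tcp_rot"],3),"t",round(o["time"],1),"w",round(o["grip_width"],1))
m=camera_model("wrist");im=capture("wrist");cv2.imwrite(f"pics/{sys.argv[1]}.png",im[:,:,::-1])
for t in sys.argv[2:]:
    t,z=t.split(":")
    for r in pinpoint("wrist",t):
        w=ray("wrist",r["location"],float(z),m)
        print(t,np.round(r["location"]),round(r["score"],2),"world",np.round(w,1),"d",np.round(w-p[:2],1))
E
python3 look.py w1 cookie1:5 platter:0 cookie_bay:6 sprinkles:0
```

```text
time: 2.55
tool_pos: [497.8, 333.2, 192.4]
tcp_rot: [-3.141, -0.001, 1.574]
contact_force: [1.1, 0.4, -0.6]
grip_width: 91.6
finger_force: 0.0
tcp [497.8 333.2 192.4] [-3.141e+00 -1.000e-03  1.574e+00] t 2.5 w 91.6
cookie1 [309. 219.] 0.89 world [481.  267.4] d [-16.8 -65.9]
cookie1 [376. 119.] 0.75 world [557.4 386.8] d [59.6 53.5]
cookie1 [377. 195.] 0.72 world [563.2 298. ] d [ 65.4 -35.2]
cookie1 [262. 166.] 0.64 world [426.8 332.4] d [-70.9  -0.9]
cookie1 [160. 170.] 0.61 world [306.4 327.5] d [-191.4   -5.7]
cookie1 [129.  50.] 0.58 world [287.7 458.6] d [-210.1  125.4]
platter [325. 159.] 0.8 world [500.3 340.1] d [2.6 6.8]
```

View pics/w1.png

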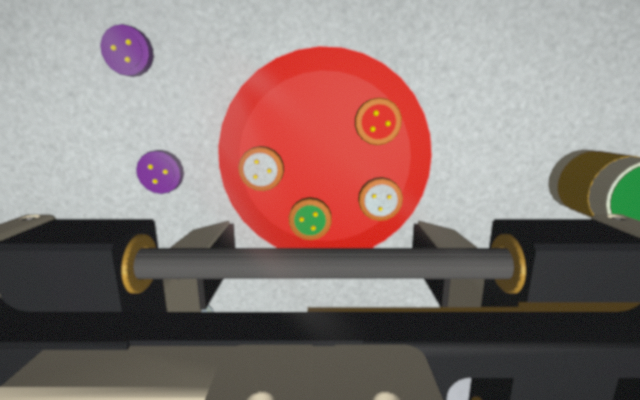

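The wrist picture shows biscuits at (260,169), (309,219), (380,199) and (378,121), and the networks agree. The purple ones are at far left. I'll pick up the leftmost one.

```bash
python3 -m pendant '[0,-0.8,1,0,0,0,-1, 0,-0.8,1,0,0,0,-1, 0,-0.76,1,0,0,0,-1, 0,0,1,0,0,0,-1, 0,0,1,0,0,0,-1, 0,0,0.8,0,0,0,-1, 0,0,0.32,0,0,0,-1, 0,0,0,0,0,0,-1, 0,0,0,0,0,0,-1]'; python3 -m pendant '[0,0,0,0,0,0,1, 0,0,0,0,0,0,1, 0,0,0,0,0,0,1, 0,0,0,0,0,0,1, 0,0,0,0,0,0,1, 0,0,0,0,0,0,1, 0,0,0,0,0,0,1]'
```

```text
time: 3.7
tool_pos: [428.7, 330.1, 10.2]
tcp_rot: [3.14, -0.001, 1.57]
contact_force: [0.6, 0.5, -0.8]
grip_width: 92.0
finger_force: 0.0
time: 4.4
tool_pos: [427.8, 330.0, 9.1]
tcp_rot: [3.142, 0.0, 1.571]
contact_force: [0.4, -0.2, -0.4]
grip_width: 40.4
finger_force: 0.0
```

```bash
python3 -m pendant '[0,0,0,0,0,0,1, 0,0,0,0,0,0,1]'; python3 look.py w2 cookie1:5
```

```text
time: 4.6
tool_pos: [427.8, 330.0, 9.1]
tcp_rot: [3.142, 0.0, 1.571]
contact_force: [0.3, -0.1, 0.1]
grip_width: 24.7
finger_force: 0.0
tcp [427.8 330.    9.1] [3.142 0.    1.571] t 4.6 w 24.7
cookie1 [318. 212.] 0.62 world [425.2 331.7] d [-2.6  1.7]
cookie1 [543. 123.] 0.62 world [557.7 386.8] d [129.9  56.8]
cookie1 [135. 218.] 0.56 world [309.  327.9] d [-118.8   -2.1]
```

View pics/w2.png

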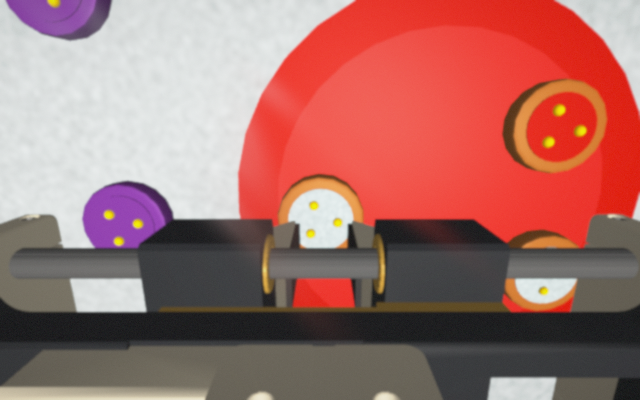

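Run:
```python
from h import *
p=get_obs()["tool_pos"]
for dz in (0,10,19,47):print(dz,proj("wrist",p+[0,0,dz]))
m=camera_model("wrist");print(m["pose"][:3,3]-p)
im=cv2.imread("pics/w2.png")[150:330,220:430];cv2.imwrite("pics/w2c.png",cv2.resize(im,None,fx=3.2,fy=3.2,interpolation=3))
```

```text
0 [322.60982707 216.90201725]
10 [322.59431011 222.3618224 ]
19 [322.57894841 227.76699811]
47 [322.52024182 248.42352722]
[1.72500195e-01 6.52487860e+01 1.92257636e+02]
```

View pics/w2c.png

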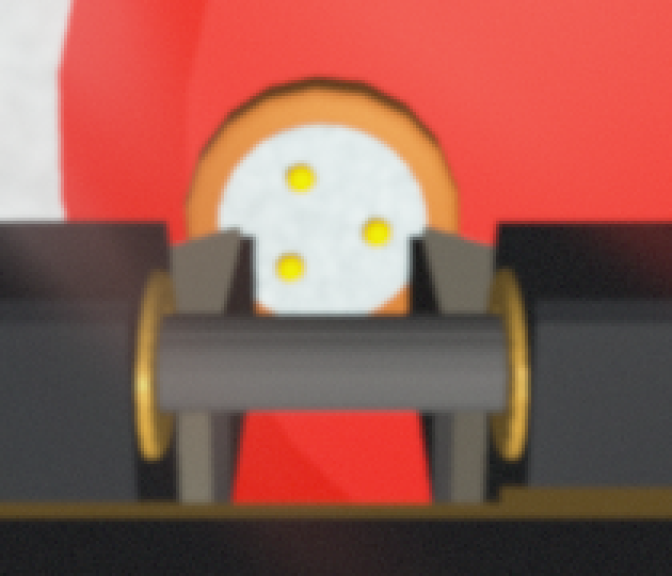

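The fingers closed to 25 mm around a 52 mm biscuit without touching it. In the picture the tips sit about 30 mm above where the stated TCP should be. I'll reopen and go down in small steps while watching the force.

```bash
python3 -m pendant '[0,0,0,0,0,0,-1, 0,0,0,0,0,0,-1, 0,0,0,0,0,0,-1, 0,0,0,0,0,0,-1, 0,0,0,0,0,0,-1, 0,0,0,0,0,0,-1, 0,0,0,0,0,0,-1, 0,0,0,0,0,0,-1, 0,0,0,0,0,0,-1,0,0,0.1,0,0,0,-1,0,0,0.1,0,0,0,-1,0,0,0,0,0,0,-1]'
python3 - <<'E'
from h import *
im=capture("side");o=get_obs();print(o["tool_pos"],o["contact_force"],o["grip_width"])
for n,z in(("tip",0),("body",66)):print(n,proj("side",o["tool_pos"]+[0,0,z]))
p=proj("side",o["tool_pos"]).astype(int);c=im[p[1]-70:p[1]+30,p[0]-70:p[0]+70];cv2.imwrite("pics/s2.png",cv2.resize(c[:,:,::-1],None,fx=5,fy=5,interpolation=3))
E
```

```text
time: 5.9
tool_pos: [427.5, 329.8, 2.6]
tcp_rot: [-3.141, 0.001, 1.571]
contact_force: [-0.7, -0.3, -0.4]
grip_width: 91.6
finger_force: 0.0
[427.63571893 329.86862161   2.75149822] [ 0.165246   -0.48386909  0.28761746] 92.00201339500906
tip [268.23754071 174.23936086]
body [267.42077115 158.41778072]
```

View pics/s2.png

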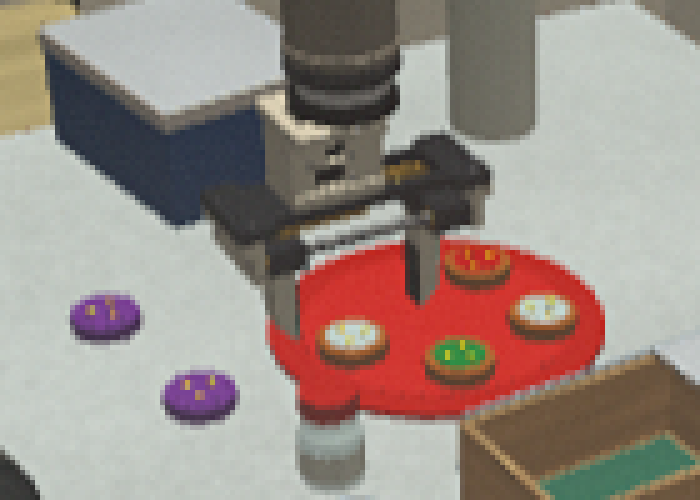

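The side picture shows the tips, at about (285,335) and (420,300) in the crop, hovering some 27 mm above the reported TCP height. I'll lower further in small steps.

```bash
for i in 1 ; do python3 -m pendant '[0,0,0.2,0,0,0,-1,0,0,0.2,0,0,0,-1,0,0,0.1,0,0,0,-1,0,0,0,0,0,0,-1]'; done;  python3 look.py w3 cookie1:5 | head -2
python3 - <<'E'
import cv2
im=cv2.imread("pics/w3.png")[120:330,120:520];cv2.imwrite("pics/w3c.png",cv2.resize(im,None,fx=1.9,fy=1.9))
E
```

```text
time: 6.35
tool_pos: [427.4, 329.8, -12.6]
tcp_rot: [-3.14, 0.001, 1.571]
contact_force: [-0.3, -0.1, -1.1]
grip_width: 91.8
finger_force: 0.0
tcp [427.4 329.8 -12.6] [-3.140e+00  1.000e-03  1.571e+00] t 6.3 w 91.8
cookie1 [318. 222.] 0.85 world [424.9 332.5] d [-2.5  2.8]
```

View pics/w3c.png

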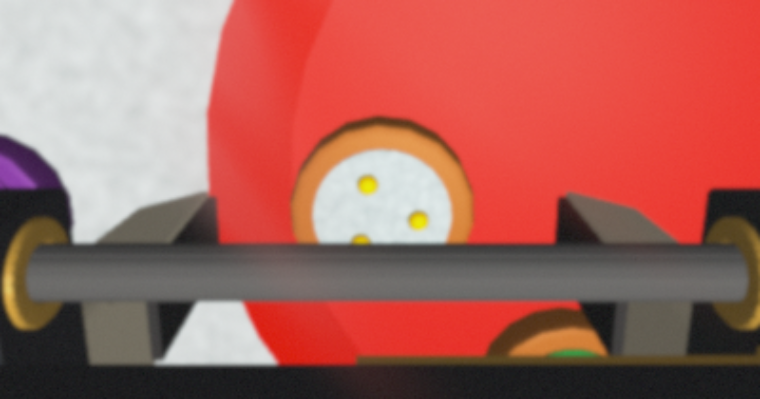

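TCP reads z = -12.6 with no contact, so the real fingertips are about 30 mm short of the stated TCP. I'll use that as the tool offset.

```bash
python3 -m pendant '[0.08,-0.06,0.1,0,0,0,-1,0,0,0.1,0,0,0,-1,0,0,0.1,0,0,0,-1,0,0,0,0,0,0,-1,0,0,0,0,0,0,-1]'; python3 -m pendant '[0,0,0,0,0,0,1, 0,0,0,0,0,0,1, 0,0,0,0,0,0,1, 0,0,0,0,0,0,1, 0,0,0,0,0,0,1, 0,0,0,0,0,0,1, 0,0,0,0,0,0,1, 0,0,0,0,0,0,1]'
```

```text
time: 6.95
tool_pos: [426.0, 332.4, -21.0]
tcp_rot: [-3.142, 0.0, 1.571]
contact_force: [0.5, 0.4, 0.4]
grip_width: 91.4
finger_force: 0.0
time: 7.75
tool_pos: [426.1, 332.4, -20.8]
tcp_rot: [3.141, -0.0, 1.571]
contact_force: [0.1, 0.4, -0.1]
grip_width: 50.6
finger_force: 30.0
```

The biscuit is gripped at 50.6 mm and 30 N. I'll lift it and carry it over the green bay.

```bash
python3 -m pendant '[0,0,-1,0,0,0,1,0,0,-1,0,0,0,1,0,0,-1,0,0,0,1,0,0,-1,0,0,0,1,0,0,-1,0,0,0,1,-0.9,0.21,0,0,0,0,1,-1,0.24,0,0,0,0,1,-1,0.24,0,0,0,0,1,-1,0.24,0,0,0,0,1,-1,0.24,0,0,0,0,1,-1,0.24,0,0,0,0,1]';python3 -m pendant '[-1,0.24,0,0,0,0,1,-1,0.24,0,0,0,0,1,-1,0.24,0,0,0,0,1,0,0,0,0,0,0,1,0,0,0,0,0,0,1]'; python3 look.py w4 cookie1:5 cookie_bay:6 sweet_bay:6 cover_tab:109.5 treat_box:0
```

```text
time: 8.85
tool_pos: [468.3, 154.2, 129.1]
tcp_rot: [3.142, 0.0, 1.571]
contact_force: [1.0, 0.3, 1.3]
grip_width: 50.5
finger_force: 30.0
time: 9.35
tool_pos: [489.8, 65.2, 129.0]
tcp_rot: [-3.141, -0.0, 1.569]
contact_force: [-0.3, -1.0, 1.1]
grip_width: 50.6
finger_force: 30.0
tcp [489.8  65.2 129. ] [-3.141 -0.     1.569] t 9.3 w 50.6
cookie1 [323. 230.] 0.92 world [489.6   8.8] d [ -0.2 -56.4]
sweet_bay [331. 276.] 0.95 world [498.4 -43. ] d [   8.6 -108.1]
```

View pics/w4.png

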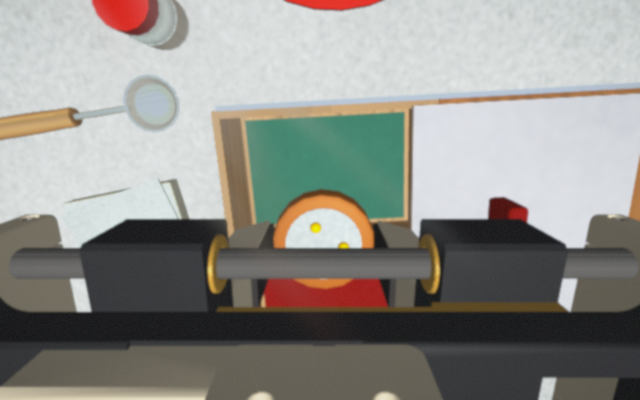

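The picture shows the green bay's floor from about (245,120) to (408,218), with the held biscuit low and centre at (323,240). The rim's outer corner is at (214,113).

Run:
```python
from h import *
m=camera_model("wrist")
for u,z in(((214,113),70),((413,103),70),((246,121),6),((408,112),6),((408,219),66),((408,219),6),((323,245),112)):print(u,z,ray("wrist",u,z,m))
im=cv2.imread("pics/w4.png");h=cv2.cvtColor(im,cv2.COLOR_BGR2HSV)
g=cv2.inRange(h,(65,80,40),(95,255,200));x=np.nonzero(g[100:235,230:430]);print(x[0].min()+100,x[0].max()+100,x[1].min()+230,x[1].max()+230)
c=cv2.minAreaRect(cv2.findNonZero(g));print(c)
```

```text
(214, 113) 70 [408.2953797  127.91108285]
(413, 103) 70 [556.7030962  135.41772738]
(246, 121) 6 [417.16407292 119.71561902]
(408, 112) 6 [569.61995211 128.2624608 ]
(408, 219) 66 [560.13373474  43.12961315]
(408, 219) 6 [576.66168619  22.37318737]
(323, 245) 112 [489.98866293  40.00535537]
113 223 248 402
((327.685546875, 168.304931640625), (102.83087158203125, 154.6063690185547), 86.71614074707031)
```

```bash
python3 -m pendant '[0.93,-0.7,0,0,0,0,1,0,0,1,0,0,0,1,0,0,1,0,0,0,1,0,0,1,0,0,0,1,0,0,0.83,0,0,0,1,0,0,0,0,0,0,1,0,0,0,0,0,0,1,0,0,0,0,0,0,-0.4,0,0,0,0,0,0,-0.4,0,0,0,0,0,0,-0.4,0,0,0,0,0,0,-0.4]'; python3 -m pendant '[0,0,-1,0,0,0,-0.4,0,0,-1,0,0,0,-0.4,0,0,-1,0,0,0,-0.4,0,0,-1,0,0,0,-0.4,1,0.07,0,0,0,0,-1,1,0.07,0,0,0,0,-1,1,0.07,0,0,0,0,-1,1,0.07,0,0,0,0,-1,1,0.07,0,0,0,0,-1,0.8,0.05,0,0,0,0,-1,0,0,0,0,0,0,-1,0,0,0,0,0,0,-1]'; python3 look.py w5 cookie1:5
```

```text
time: 10.75
tool_pos: [469.3, 93.3, 14.9]
tcp_rot: [3.14, -0.0, 1.571]
contact_force: [-0.3, -0.1, -0.3]
grip_width: 64.2
finger_force: 0.0
time: 11.95
tool_pos: [480.6, 267.3, 134.1]
tcp_rot: [-3.141, 0.001, 1.572]
contact_force: [-0.0, -0.7, -0.2]
grip_width: 91.6
finger_force: 0.0
tcp [480.6 267.3 134.1] [-3.141e+00  1.000e-03  1.572e+00] t 11.9 w 91.6
cookie1 [407. 145.] 0.96 world [563.3 297.5] d [82.7 30.2]
cookie1 [324. 174.] 0.84 world [482.2 268.6] d [1.6 1.2]
cookie1 [407.  50.] 0.77 world [557.4 384.6] d [ 76.8 117.3]
cookie1 [141. 114.] 0.73 world [306.2 326.6] d [-174.4   59.3]
```

```bash
python3 -m pendant '[0.04,0.05,1,0,0,0,-1,0,0,1,0,0,0,-1,0,0,1,0,0,0,-1,0,0,1,0,0,0,-1,0,0,0.8,0,0,0,-1,0,0,0.37,0,0,0,-1,0,0,0,0,0,0,-1,0,0,0,0,0,0,-1]'; python3 -m pendant '[0,0,0,0,0,0,1, 0,0,0,0,0,0,1, 0,0,0,0,0,0,1, 0,0,0,0,0,0,1, 0,0,0,0,0,0,1, 0,0,0,0,0,0,1, 0,0,0,0,0,0,1, 0,0,0,0,0,0,1]'
```

```text
time: 12.85
tool_pos: [483.2, 268.4, -19.9]
tcp_rot: [3.14, -0.0, 1.57]
contact_force: [-0.8, 0.2, 0.7]
grip_width: 91.5
finger_force: 0.0
time: 13.65
tool_pos: [482.4, 268.6, -20.8]
tcp_rot: [3.141, -0.0, 1.571]
contact_force: [-1.0, 0.0, 2.3]
grip_width: 50.4
finger_force: 30.0
```

```bash
python3 -m pendant '[0,0,-1,0,0,0,1,0,0,-1,0,0,0,1,0,0,-1,0,0,0,1,0,0,-1,0,0,0,1,-1,0.25,0,0,0,0,1,-1,0.2,0,0,0,0,1,-1,0.2,0,0,0,0,1,-1,0.2,0,0,0,0,1,-1,0.25,0,0,0,0,1,-0.75,0.25,0,0,0,0,1,0,0,0,0,0,0,1]';python3 -m pendant '[0,0,1,0,0,0,1,0,0,1,0,0,0,1,0,0,0.83,0,0,0,1,0,0,0,0,0,0,1,0,0,0,0,0,0,1,0,0,0,0,0,0,-0.4,0,0,0,0,0,0,-0.4,0,0,0,0,0,0,-0.4,0,0,0,0,0,0,-0.4]'; python3 -m pendant '[0,0,-1,0,0,0,-0.4,0,0,-1,0,0,0,-0.4,0,0,-1,0,0,0,-0.4,0,0,-1,0,0,0,-0.4,1,0.2,0,0,0,0,-1,1,0.2,0,0,0,0,-1,1,0.2,0,0,0,0,-1,1,0.2,0,0,0,0,-1,1,0.2,0,0,0,0,-1,1,0.2,0,0,0,0,-1,0.72,0.13,0,0,0,0,-1,0,0,0,0,0,0,-1]'; python3 look.py w6 cookie1:5
```

```text
time: 14.75
tool_pos: [523.7, 93.5, 99.0]
tcp_rot: [3.141, 0.001, 1.567]
contact_force: [0.6, 0.7, -1.2]
grip_width: 50.9
finger_force: 30.0
time: 15.65
tool_pos: [521.7, 96.3, 15.2]
tcp_rot: [-3.14, -0.0, 1.571]
contact_force: [-6.9, 0.7, 6.2]
grip_width: 64.2
finger_force: 3.6
time: 16.85
tool_pos: [563.0, 300.4, 134.8]
tcp_rot: [3.14, -0.001, 1.574]
contact_force: [0.5, -1.2, 0.2]
grip_width: 92.1
finger_force: 0.0
tcp [563.  300.4 134.8] [ 3.140e+00 -1.000e-03  1.574e+00] t 16.9 w 92.1
cookie1 [18.  3.] 0.94 world [293.4 454.9] d [-269.6  154.6]
cookie1 [ 64. 150.] 0.93 world [308.7 324.8] d [-254.3   24.5]
cookie1 [317.  88.] 0.89 world [557.8 384.4] d [-5.2 84. ]
cookie1 [328. 180.] 0.86 world [568.9 295.3] d [ 5.9 -5.1]
```

```bash
python3 -m pendant '[-0.12,0.1,1,0,0,0,-1,0,0,1,0,0,0,-1,0,0,1,0,0,0,-1,0,0,0,0,0,0,-1,0,0,0,0,0,0,-1]'; python3 look.py w7 cookie1:5
```

```text
time: 17.45
tool_pos: [566.1, 293.1, 45.0]
tcp_rot: [3.142, 0.0, 1.57]
contact_force: [-0.9, -0.2, 0.3]
grip_width: 91.8
finger_force: 0.0
tcp [566.1 293.1  45. ] [3.142 0.    1.57 ] t 17.4 w 91.8
cookie1 [311.  64.] 0.81 world [558.2 387.1] d [-7.9 94. ]
cookie1 [324. 196.] 0.58 world [566.8 296.1] d [0.7 3. ]
```

```bash
python3 -m pendant '[0.09,0,1,0,0,0,-1,0,0,0.8,0,0,0,-1,0,0,0.38,0,0,0,-1,0,0,0,0,0,0,-1,0,0,0,0,0,0,-1]'; python3 -m pendant '[0,0,0,0,0,0,1, 0,0,0,0,0,0,1, 0,0,0,0,0,0,1, 0,0,0,0,0,0,1, 0,0,0,0,0,0,1, 0,0,0,0,0,0,1, 0,0,0,0,0,0,1, 0,0,0,0,0,0,1]'
```

```text
time: 18.05
tool_pos: [566.9, 297.1, -19.6]
tcp_rot: [3.139, -0.001, 1.571]
contact_force: [-0.3, 0.6, 0.7]
grip_width: 91.9
finger_force: 0.0
time: 18.85
tool_pos: [565.9, 296.7, -21.1]
tcp_rot: [3.141, 0.0, 1.571]
contact_force: [-1.0, -0.2, 0.4]
grip_width: 50.8
finger_force: 30.0
```

```bash
python3 -m pendant '[0,0,-1,0,0,0,1,0,0,-1,0,0,0,1,0,0,-1,0,0,0,1,0,0,-1,0,0,0,1,-1,-0.35,0,0,0,0,1,-1,-0.35,0,0,0,0,1,-1,-0.35,0,0,0,0,1,-1,-0.35,0,0,0,0,1,-1,-0.35,0,0,0,0,1,-1,-0.35,0,0,0,0,1,-1,-0.35,0,0,0,0,1,-1,-0.35,0,0,0,0,1]';python3 -m pendant '[-0.5,-0.17,0,0,0,0,1,0,0,0,0,0,0,1,0,0,1,0,0,0,1,0,0,1,0,0,0,1,0,0,0.83,0,0,0,1,0,0,0,0,0,0,1,0,0,0,0,0,0,1,0,0,0,0,0,0,-0.4,0,0,0,0,0,0,-0.4,0,0,0,0,0,0,-0.4,0,0,0,0,0,0,-0.4]'; python3 -m pendant '[0,0,-1,0,0,0,-0.4,0,0,-1,0,0,0,-0.4,0,0,-1,0,0,0,-0.4,0,0,-1,0,0,0,-0.4,1,0.2,0,0,0,0,-1,1,0.2,0,0,0,0,-1,1,0.2,0,0,0,0,-1,1,0.2,0,0,0,0,-1,1,0.2,0,0,0,0,-1,1,0.25,0,0,0,0,-1,1,0.25,0,0,0,0,-1,1,0.25,0,0,0,0,-1]';python3 -m pendant '[1,0.25,0,0,0,0,-1,1,0.25,0,0,0,0,-1,1,0.25,0,0,0,0,-1,0.47,0.2,0,0,0,0,-1,0,0,0,0,0,0,-1,0,0,0,0,0,0,-1]'; python3 look.py w8 cookie1:5
```

```text
time: 20.05
tool_pos: [481.3, 55.6, 98.9]
tcp_rot: [3.141, 0.0, 1.571]
contact_force: [0.3, -1.0, -0.5]
grip_width: 50.7
finger_force: 30.0
time: 21.15
tool_pos: [477.2, 41.7, 14.6]
tcp_rot: [3.14, 0.0, 1.571]
contact_force: [0.6, -0.1, -0.4]
grip_width: 64.1
finger_force: 0.0
time: 22.35
tool_pos: [529.3, 282.9, 134.2]
tcp_rot: [3.141, 0.0, 1.571]
contact_force: [0.6, -0.3, 0.1]
grip_width: 91.5
finger_force: 0.0
time: 22.95
tool_pos: [557.4, 385.4, 133.6]
tcp_rot: [-3.141, 0.001, 1.571]
contact_force: [0.5, -0.3, -0.0]
grip_width: 91.9
finger_force: 0.0
tcp [557.4 385.4 133.6] [-3.141e+00  1.000e-03  1.571e+00] t 22.9 w 91.9
cookie1 [ 83. 227.] 0.92 world [307.7 330.5] d [-249.7  -54.9]
cookie1 [ 40. 101.] 0.73 world [289.6 456.8] d [-267.8   71.5]
cookie1 [322. 174.] 0.56 world [556.1 387.3] d [-1.3  1.9]
```

Next is the fourth biscuit.

```bash
python3 -m pendant '[0.05,-0.03,1,0,0,0,-1,0,0,1,0,0,0,-1,0,0,1,0,0,0,-1,0,0,1,0,0,0,-1,0,0,0.8,0,0,0,-1,0,0,0.37,0,0,0,-1,0,0,0,0,0,0,-1,0,0,0,0,0,0,-1]'; python3 -m pendant '[0,0,0,0,0,0,1, 0,0,0,0,0,0,1, 0,0,0,0,0,0,1, 0,0,0,0,0,0,1, 0,0,0,0,0,0,1, 0,0,0,0,0,0,1, 0,0,0,0,0,0,1, 0,0,0,0,0,0,1]'
```

```text
time: 23.85
tool_pos: [557.7, 387.3, -19.8]
tcp_rot: [3.14, -0.001, 1.57]
contact_force: [0.5, 0.3, -0.1]
grip_width: 91.9
finger_force: 0.0
time: 24.65
tool_pos: [556.8, 387.3, -21.1]
tcp_rot: [3.141, 0.0, 1.571]
contact_force: [-0.3, -1.2, 1.1]
grip_width: 50.4
finger_force: 30.0
```

```bash
python3 -m pendant '[0,0,-1,0,0,0,1,0,0,-1,0,0,0,1,0,0,-1,0,0,0,1,0,0,-1,0,0,0,1,-1,-0.12,0,0,0,0,1,-1,-0.12,0,0,0,0,1,-1,-0.12,0,0,0,0,1,-1,-0.12,0,0,0,0,1,-1,-0.12,0,0,0,0,1,-1,-0.12,0,0,0,0,1,-1,-0.12,0,0,0,0,1,-1,-0.12,0,0,0,0,1]';python3 -m pendant '[-1,-0.12,0,0,0,0,1,-1,-0.12,0,0,0,0,1,-1,-0.12,0,0,0,0,1,-0.43,0,0,0,0,0,1,0,0,0,0,0,0,1,0,0,1,0,0,0,1,0,0,1,0,0,0,1,0,0,0.7,0,0,0,1,0,0,0,0,0,0,1,0,0,0,0,0,0,1]';python3 -m pendant '[0,0,0,0,0,0,-0.4,0,0,0,0,0,0,-0.4,0,0,0,0,0,0,-0.4,0,0,0,0,0,0,-0.4,0,0,-1,0,0,0,-0.4,0,0,-1,0,0,0,-0.4,0,0,-1,0,0,0,-0.4,0,0,-1,0,0,0,-0.4,1,0,-1,0,0,0,-0.4,1,0,-1,0,0,0,-1,0,0,-0.5,0,0,0,-1,0,0,0,0,0,0,-1]'; python3 look.py w9 cookie1:12 cookie_bay:6 sweet_bay:6 cover_tab:109.5
```

```text
time: 25.85
tool_pos: [527.7, 146.1, 98.8]
tcp_rot: [3.142, 0.0, 1.571]
contact_force: [0.9, -0.4, -0.8]
grip_width: 50.9
finger_force: 30.0
time: 26.85
tool_pos: [516.8, 45.8, 17.8]
tcp_rot: [-3.14, -0.001, 1.571]
contact_force: [-1.2, 2.5, -1.3]
grip_width: 50.9
finger_force: 30.0
time: 28.05
tool_pos: [518.5, 105.1, 215.5]
tcp_rot: [3.136, -0.0, 1.572]
contact_force: [0.8, 0.2, -0.7]
grip_width: 84.0
finger_force: 0.0
tcp [518.5 105.1 215.5] [ 3.136 -0.     1.572] t 28.1 w 84.0
cookie1 [322. 214.] 0.71 world [518.1  39.8] d [ -0.4 -65.3]
cookie1 [284. 170.] 0.7 world [472.5  97. ] d [-46.   -8.1]
cookie1 [289. 212.] 0.69 world [477.2  41.9] d [-41.3 -63.1]
cookie1 [328. 169.] 0.66 world [526.   98.5] d [ 7.6 -6.6]
sweet_bay [307. 271.] 0.93 world [498.4 -43.2] d [ -20.1 -148.3]
```

View pics/w9.png

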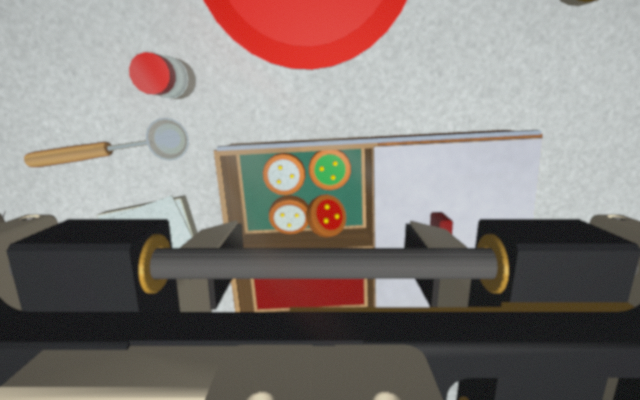

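The picture shows all four biscuits inside the green bay, at (284,174), (329,168), (289,215) and (327,215). Now for the caddy: I'll move over it and turn the tool so the jaws close across the fin.

```bash
python3 -m pendant '[-1,0,0,0,0,0,-1,-1,0,0,0,0,0,-1,-1,0,0,0,0,0,-1,-1,0,0,0,0,0,-1,-1,0,0,0,0,0,-1,-1,0,0,0,0,0,-1,-1,0,0,0,0,0,-1,-1,0,0,0,0,0,-1,-1,0,0,0,0,0,-1,-1,0,0,0,0,0,-1,-1,0,0,0,0,0,-1,-1,0,0,0,0,0,-1]'; python3 -m pendant '[-1,0,0,0,0,1,-1,-0.9,0,0,0,0,1,-1,0,0,0,0,0,1,-1,0,0,0,0,0,1,-1,0,0,0,0,0,1,-1,0,0,0,0,0,1,-1,0,0,0,0,0,1,-1,0,0,0,0,0,1,-1,0,0,0,0,0,1,-1,0,0,0,0,0,1,-1,0,0,0,0,0,1,-1,0,0,0,0,0,1,-1]';python3 -m pendant '[0,0,0,0,0,1,-1,0,0,0,0,0,1,-1,0,0,0,0,0,1,-1,0,0,0,0,0,1,-1,0,0,0,0,0,1,-1,0,0,0,0,0,1,-1,0,0,0,0,0,0.8,-1,0,0,0,0,0,0,-1,0,0,0,0,0,0,-1]'; python3 look.py w10 caddy:4 caddy_lip:8 caddy_mat:0
```

```text
time: 29.5
tool_pos: [516.4, -257.1, 211.6]
tcp_rot: [-3.14, -0.001, 1.57]
contact_force: [1.1, 0.1, -0.2]
grip_width: 91.7
finger_force: 0.0
time: 30.7
tool_pos: [514.6, -312.7, 211.5]
tcp_rot: [-3.139, 0.0, 0.729]
contact_force: [0.8, 0.3, 1.3]
grip_width: 92.0
finger_force: 0.0
time: 31.6
tool_pos: [514.9, -312.7, 212.0]
tcp_rot: [-3.14, 0.001, 0.259]
contact_force: [-0.2, 0.0, -0.2]
grip_width: 92.1
finger_force: 0.0
tcp [ 514.9 -312.7  212. ] [-3.14e+00  1.00e-03  2.59e-01] t 31.6 w 92.1
caddy [323. 165.] 0.97 world [ 514.2 -313.7] d [-0.7 -1. ]
```

View pics/w10.png

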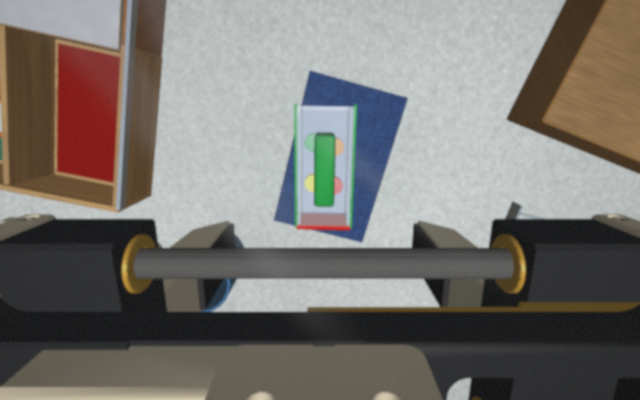

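The caddy is seen nearly aligned with the tool. Its fin runs from (324,133) to (325,206), the flap is at (323,228), and the mat's corners are (310,71), (406,98), (362,241) and (276,219).

Run:
```python
from h import *
m=camera_model("wrist");im=cv2.imread("pics/w10.png");h=cv2.cvtColor(im,cv2.COLOR_BGR2HSV)
g=cv2.inRange(h,(50,120,40),(75,255,255));g[:,:308]=0;g[:,345:]=0
n,l,s,c=cv2.connectedComponentsWithStats(g);k=1+s[1:,4].argmax();print(s[k],c[k])
pts=cv2.findNonZero((l==k).astype(np.uint8));r=cv2.boxPoints(cv2.minAreaRect(pts));print(r.round())
for u in r:print("fin99",ray("wrist",u,99,m))
print("fin c",ray("wrist",c[k],98,m))
for u in((310,71),(406,98),(362,241),(276,219)):print("mat",ray("wrist",u,4,m))
for u in((303,104),(354,105)):print("roof back",ray("wrist",u,59,m))
for u in((297,228),(351,230)):print("front",ray("wrist",u,59,m))
print(proj("wrist",[514.2,-313.7,4]))
```

```text
[ 315  136   19   70 1276] [323.88009404 170.330721  ]
[[315. 136.]
 [333. 136.]
 [333. 205.]
 [315. 205.]]
fin99 [ 553.9930753  -295.88556122]
fin99 [ 558.26673855 -311.99986142]
fin99 [ 493.99536046 -329.56216158]
fin99 [ 489.49345251 -312.56950433]
fin c [ 524.74050514 -312.17562675]
mat [ 616.62805005 -271.43069371]
mat [ 616.57843145 -388.38776023]
mat [ 429.54911023 -389.75780919]
mat [ 430.355781   -273.46779899]
roof back [ 578.84849477 -275.82194986]
roof back [ 591.277037  -326.5182765]
front [ 446.44282498 -301.83906335]
front [ 459.6918461  -361.21220338]
[322.64529664 164.90478306]
```

```bash
python3 -m pendant '[0.26,0.08,1,0,0,0,-1,0,0,1,0,0,0,-1,0,0,1,0,0,0,-1,0,0,1,0,0,0,-1,0,0,1,0,0,0,-1,0,0,0.5,0,0,0,-1,0,0,0.3,0,0,0,-1,0,0,0,0,0,0,-1,0,0,0,0,0,0,-1]'; python3 -m pendant '[0,0,0,0,0,0,1, 0,0,0,0,0,0,1, 0,0,0,0,0,0,1, 0,0,0,0,0,0,1, 0,0,0,0,0,0,1, 0,0,0,0,0,0,1, 0,0,0,0,0,0,1, 0,0,0,0,0,0,1,0,0,0,0,0,0,1,0,0,0,0,0,0,1,0,0,0,0,0,0,1,0,0,0,0,0,0,1]'
```

```text
time: 32.7
tool_pos: [524.0, -313.3, 39.7]
tcp_rot: [3.14, -0.001, 0.258]
contact_force: [0.6, -1.3, 0.3]
grip_width: 91.7
finger_force: 0.0
time: 33.9
tool_pos: [523.3, -312.7, 38.6]
tcp_rot: [-3.141, 0.0, 0.258]
contact_force: [0.7, 0.1, -1.5]
grip_width: 19.8
finger_force: 29.9
```

```bash
python3 -m pendant '[0,0,-0.5,0,0,0,1,0,0,-0.8,0,0,0,1,0,0,-0.8,0,0,0,1,0,0,-0.8,0,0,0,1,0,0,-0.8,0,0,0,1,0,0,-0.5,0,0,0,1,0,0,0,0,0,0.7,1,0,0,0,0,0,0.8,1,0,0,0,0,0,0.8,1,0,0,0,0,0,0.64,1,0,0,0,0,0,0,1,0,0,0,0,0,0,1]'; python3 -m pendant '[0,-0.4,0,0,0,0,1,0.05,-0.7,0,0,0,0,1,0.05,-0.7,0,0,0,0,1,0.05,-0.7,0,0,0,0,1,0.05,-0.7,0,0,0,0,1,0.05,-0.7,0,0,0,0,1,0.05,-0.7,0,0,0,0,1,0.05,-0.7,0,0,0,0,1,0.05,-0.7,0,0,0,0,1,0.05,-0.7,0,0,0,0,1,0.05,-0.7,0,0,0,0,1,0.05,-0.7,0,0,0,0,1]'; python3 -m pendant '[0.05,-0.53,0,0,0,0,1,0.03,-0.3,0,0,0,0,1,0,0,0,0,0,0,1,0,0,0,0,0,0,1]'; python3 look.py w11 sweet_bay:6 caddy:130
python3 - <<'E'
from h import *
im=capture("side");cv2.imwrite("pics/s3.png",cv2.resize(im[80:300,210:470,::-1],None,fx=2.5,fy=2.5))
E
```

```text
time: 35.1
tool_pos: [523.4, -312.8, 164.7]
tcp_rot: [-3.141, 0.0, 0.054]
contact_force: [-0.2, 1.0, -1.8]
grip_width: 20.0
finger_force: 29.9
time: 36.3
tool_pos: [526.6, -67.7, 164.9]
tcp_rot: [-3.141, -0.0, 0.054]
contact_force: [-0.1, 0.6, -2.3]
grip_width: 19.9
finger_force: 29.9
time: 36.7
tool_pos: [528.2, -44.7, 164.8]
tcp_rot: [3.141, -0.0, 0.053]
contact_force: [1.5, -0.5, -1.1]
grip_width: 19.7
finger_force: 29.9
tcp [528.2 -44.7 164.8] [ 3.141 -0.     0.053] t 36.7 w 19.7
sweet_bay [110. 304.] 0.15 world [351.2 203.5] d [-177.   248.2]
caddy [323. 209.] 0.93 world [523.9 -46.3] d [-4.3 -1.6]
```

View pics/s3.png

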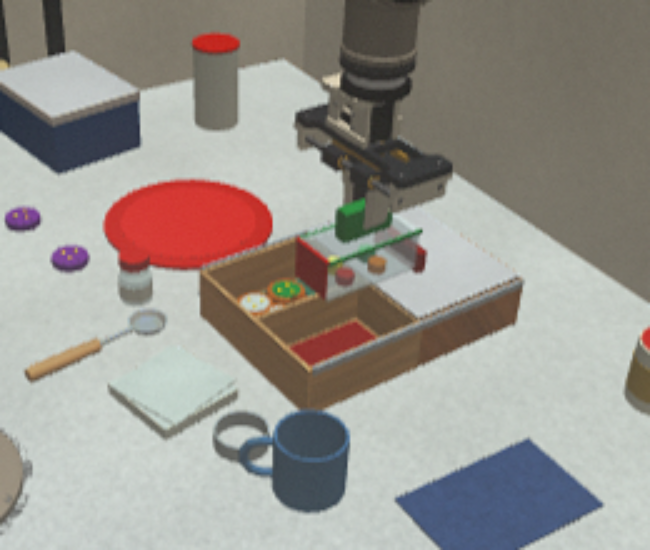

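The picture shows the caddy level over the red bay, aligned with the box, with the flap facing the robot. Now I'll tip it.

```bash
python3 -m pendant '[0,0,0,0,0.6,0,1,0,0,0,0,0.8,0,1,0,0,0,0,0.8,0,1,0,0,0,0,0.8,0,1,0,0,0,0,0.8,0,1,0,0,0,0,0.7,0,1,0,0,0,0,0.5,0,1,0,0,0,0,0.5,0,1,0,0,0,0,0.5,0,1,0,0,0,0,0.5,0,1,0,0,0,0,0.5,0,1,0,0,0,0,0.5,0,1]'; python3 -m pendant '[0,0,0,0,0.5,0,1,0,0,0,0,0.5,0,1,0,0,0,0,0.5,0,1,0,0,0,0,0.5,0,1,0,0,0,0,0.5,0,1,0,0,0,0,0.5,0,1,0,0,0,0,0.5,0,1,0,0,0,0,0.5,0,1,0,0,0,0,0,0,1,0,0,0,0,0,0,1,0,0,0,0,0,0,1,0,0,0,0,0,0,1]'
python3 - <<'E'
from h import *
print([ (np.round(r["location"]),round(r["score"],2)) for r in (capture("side"),search_frame("side","sweet1"))[1]])
im=capture("side");cv2.imwrite("pics/s4.png",cv2.resize(im[100:260,250:450,::-1],None,fx=3.5,fy=3.5))
E
```

```text
time: 38.1
tool_pos: [527.9, -44.9, 164.9]
tcp_rot: [3.141, -0.525, 0.053]
contact_force: [0.8, 0.7, -2.5]
grip_width: 19.8
finger_force: 29.9
time: 39.3
tool_pos: [528.5, -44.5, 165.2]
tcp_rot: [3.141, -0.803, 0.054]
contact_force: [0.2, -0.1, -1.3]
grip_width: 20.5
finger_force: 29.9
[]
```

View pics/s4.png

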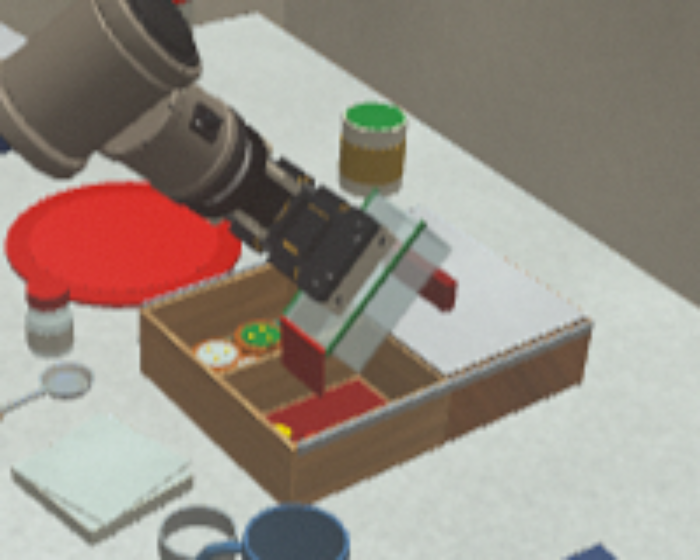

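The flap has swung open and the caddy looks empty, with a sweet visible in the red bay at (283,432). I'll tip slightly more to be sure, then bring it back level.

```bash
python3 -m pendant '[0,0,0,0,0.5,0,1,0,0,0,0,0.5,0,1,0,0,0,0,0.5,0,1,0,0,0,0,0,0,1,0,0,0,0,0,0,1,0,0,0,0,0,0,1,0,0,0,0,0,0,1]'; python3 -m pendant '[0,0,0,0,-0.6,0,1,0,0,0,0,-1,0,1,0,0,0,0,-1,0,1,0,0,0,0,-1,0,1,0,0,0,0,-1,0,1,0,0,0,0,-1,0,1,0,0,0,0,-1,0,1,0,0,0,0,-1,0,1,0,0,0,0,-1,0,1,0,0,0,0,-1,0,1,0,0,0,0,-1,0,1,0,0,0,0,-1,0,1]';python3 -m pendant '[0,0,0,0,-1,0,1,0,0,0,0,-0.4,0,1,0,0,0,0,0,0,1,0,0,0,0,0,0,1]'; python3 -m pendant '[0,0.4,0,0,0,0,1,0,0.7,0,0,0,0,1,0,0.7,0,0,0,0,1,0,0.7,0,0,0,0,1,0,0.7,0,0,0,0,1,0,0.7,0,0,0,0,1,0,0.7,0,0,0,0,1,0,0.7,0,0,0,0,1,0,0.7,0,0,0,0,1,0,0,0,0,0,0,1]'
python3 - <<'E'
from h import *
for n in("side","scene"):
    im=capture(n)
    print(n,[(np.round(r["location"]),round(r["score"],2),np.round(ray(n,r["location"],10))) for r in search_frame(n,"sweet1")])
cv2.imwrite("pics/s5.png",cv2.resize(im[130:310,150:400,::-1],None,fx=3,fy=3))
E
```

```text
time: 40.15
tool_pos: [528.5, -44.3, 165.3]
tcp_rot: [3.141, -0.908, 0.054]
contact_force: [0.8, 0.5, -1.2]
grip_width: 19.7
finger_force: 29.9
time: 41.35
tool_pos: [528.4, -34.0, 163.4]
tcp_rot: [-3.118, -0.235, 0.07]
contact_force: [1.0, -0.3, -0.1]
grip_width: 20.1
finger_force: 29.9
time: 41.75
tool_pos: [528.2, -33.7, 162.6]
tcp_rot: [-3.117, -0.14, 0.072]
contact_force: [0.5, -0.5, -0.8]
grip_width: 19.7
finger_force: 29.9
time: 42.75
tool_pos: [541.5, -216.5, 158.3]
tcp_rot: [-3.119, -0.14, 0.069]
contact_force: [0.3, 0.5, -1.3]
grip_width: 20.0
finger_force: 29.9
side [(array([363., 184.]), 0.25, array([681.,  98.])), (array([391., 214.]), 0.23, array([659., -85.]))]
scene [(array([297., 196.]), 0.58, array([420., -49.])), (array([292., 201.]), 0.48, array([441., -45.])), (array([291., 192.]), 0.44, array([424., -72.]))]
```

View pics/s5.png

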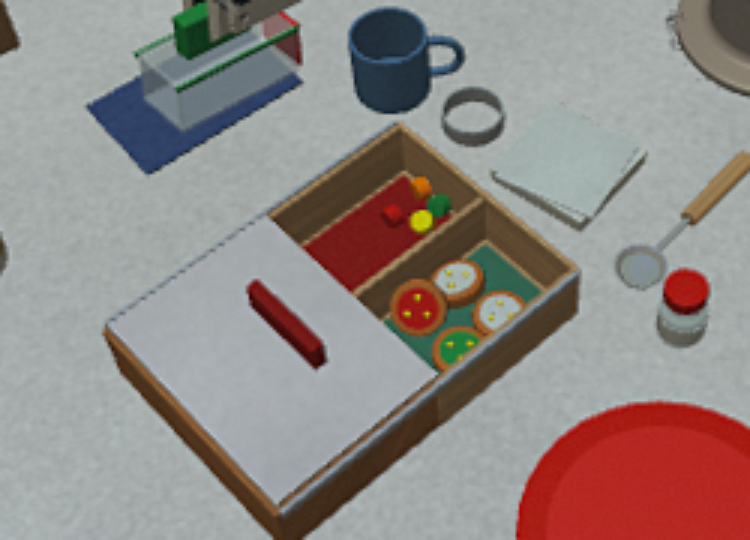

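The picture shows all four sweets in the red bay, at (420,187), (438,205), (392,214) and (421,221). The four biscuits are still in the green bay, and the caddy is empty. The untip was cut short by the joint speed limits, so I'll work out the remaining correction.

```bash
cat > go.py <<'E'
from h import *
import sys
from scipy.spatial.transform import Rotation as R
t=np.array([float(x) for x in sys.argv[1:4]]);yaw=float(sys.argv[4])
o=get_obs();A=R.from_euler("xyz",o["tcp_rot"]);B=R.from_euler("xyz",[np.pi,0,yaw])
print("pos",np.round(o["tool_pos"],1),np.round(o["tcp_rot"],3),"turn units",np.round(np.degrees((A.inv()*B).as_rotvec())/4,2),"shift units after turn",np.round(B.inv().apply(t-o["tool_pos"])/30,2))
E
python3 go.py 527 -331 165 0.0
```

```text
pos [ 541.5 -212.7  158.5] [-3.117 -0.14   0.072] turn units [-0.42 -1.99  1.06] shift units after turn [-0.48  3.94 -0.22]
```

```bash
python3 -m pendant '[0,0,0,-0.11,-0.5,0.27,1,0,0,0,-0.11,-0.5,0.27,1,0,0,0,-0.1,-0.5,0.26,1,0,0,0,-0.1,-0.49,0.26,1,0,0.6,0,0,0,0,1,-0.1,0.7,0,0,0,0,1,-0.1,0.7,0,0,0,0,1,-0.1,0.7,0,0,0,0,1,-0.1,0.7,0,0,0,0,1,-0.08,0.5,0,0,0,0,1,0,0,0,0,0,0,1,0,0,0,0,0,0,1]';python3 look.py w12 caddy:122 caddy_mat:0; python3 go.py 527 -331 40 0
```

```text
time: 44.15
tool_pos: [527.4, -329.9, 158.4]
tcp_rot: [-3.141, 0.0, -0.001]
contact_force: [0.2, 0.5, -1.6]
grip_width: 19.8
finger_force: 29.9
tcp [ 527.4 -329.9  158.4] [-3.141e+00  0.000e+00 -1.000e-03] t 44.1 w 19.8
caddy [321. 212.] 0.77 world [ 520.3 -329.7] d [-7.1  0.2]
caddy [ 72. 219.] 0.33 world [ 515.4 -146. ] d [-12.  183.9]
pos [ 527.8 -329.2  158.6] [-3.141e+00 -0.000e+00  1.000e-03] turn units [-0.   -0.    0.01] shift units after turn [-0.03  0.06  3.95]
```

```bash
python3 -m pendant '[0,0,0.8,0,0,0,1,0,0,0.8,0,0,0,1,0,0,0.8,0,0,0,1,0,0,0.8,0,0,0,1,0,0,0.5,0,0,0,1,0,0,0.15,0,0,0,1,0,0,0,0,0,0,1,0,0,0,0,0,0,1]';python3 -m pendant '[0,0,0.07,0,0,0,1,0,0,0.03,0,0,0,1,0,0,0,0,0,0,1]'
```

```text
time: 45.1
tool_pos: [528.3, -330.3, 44.1]
tcp_rot: [3.14, -0.001, 0.0]
contact_force: [-0.1, -0.2, -0.8]
grip_width: 19.9
finger_force: 29.9
time: 45.4
tool_pos: [527.6, -330.3, 40.3]
tcp_rot: [3.141, -0.0, -0.0]
contact_force: [1.0, 0.4, -1.2]
grip_width: 20.1
finger_force: 29.9
```

```bash
python3 -m pendant '[0,0,0.04,0,0,0,1,0,0,0,0,0,0,1]';python3 -m pendant '[0,0,0.03,0,0,0,1,0,0,0,0,0,0,1]'
```

```text
time: 45.6
tool_pos: [527.5, -330.2, 38.7]
tcp_rot: [3.142, 0.0, -0.0]
contact_force: [-0.2, 0.2, -2.3]
grip_width: 19.6
finger_force: 29.9
time: 45.8
tool_pos: [527.6, -330.2, 38.5]
tcp_rot: [3.141, -0.0, -0.0]
contact_force: [-1.7, 2.3, 4.3]
grip_width: 19.6
finger_force: 30.0
```

It is down on the mat, with the vertical force rising. Now release and lift.

```bash
python3 -m pendant '[0,0,0,0,0,0,0.2,0,0,0,0,0,0,0,0,0,0,0,0,0,-0.2,0,0,0,0,0,0,-0.2,0,0,0,0,0,0,-0.2,0,0,0,0,0,0,-0.2,0,0,0,0,0,0,-0.2,0,0,0,0,0,0,-0.2,0,0,-0.3,0,0,0,-0.2,0,0,-0.6,0,0,0,-0.2,0,0,-1,0,0,0,-0.2,0,0,-1,0,0,0,-0.2]';python3 -m pendant '[0,0,-1,0,0,0,-0.2,0,0,-1,0,0,0,-0.2,0,0,-0.8,0,0,0,-0.2,0,0,0,0,0,0,-0.2]'; python3 look.py w13 caddy:4 caddy_mat:0
python3 - <<'E'
from h import *
im=capture("side");cv2.imwrite("pics/s6.png",cv2.resize(im[150:330,250:470,::-1],None,fx=3,fy=3))
print([(r["location"],r["score"],ray("side",r["location"],109.5)) for r in pinpoint("side","cover_tab")])
capture("scene");print([(r["location"],r["score"],ray("scene",r["location"],109.5)) for r in pinpoint("scene","cover_tab")])
E
```

```text
time: 47.0
tool_pos: [527.3, -330.0, 126.2]
tcp_rot: [-3.141, 0.0, -0.0]
contact_force: [0.6, -0.3, -0.7]
grip_width: 55.0
finger_force: 0.0
time: 47.4
tool_pos: [529.1, -331.4, 213.8]
tcp_rot: [3.136, -0.006, -0.0]
contact_force: [-0.6, 0.1, 1.4]
grip_width: 55.3
finger_force: 0.0
tcp [ 529.1 -331.4  213.8] [ 3.136 -0.006 -0.   ] t 47.4 w 55.3
caddy [320. 172.] 0.61 world [ 519.8 -330. ] d [-9.3  1.4]
[([367.7, 173.0], 0.79, array([638.17963829,  26.17967396])), ([325.9, 198.1], 0.22, array([446.80958104, -25.83820849]))]
[([294.2, 198.6], 0.67, array([475.56696255,  15.96082664])), ([248.0, 234.4], 0.63, array([632.52255127,  27.6864731 ])), ([215.5, 164.0], 0.61, array([ 563.355045  , -223.41891699]))]
```

View pics/s6.png

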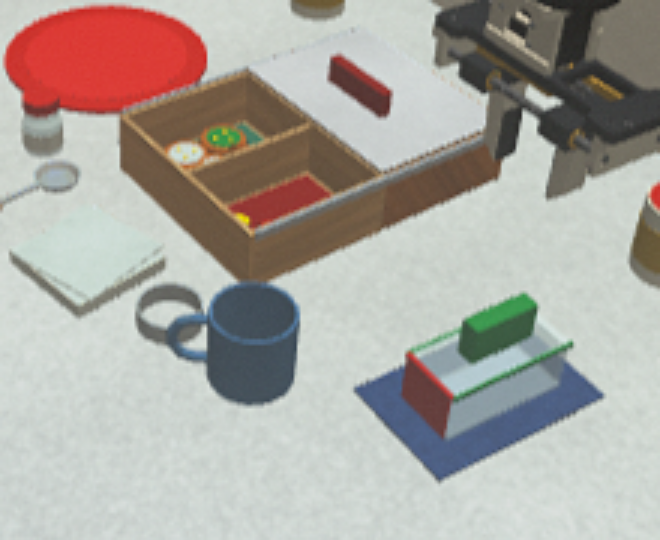

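The caddy stands upright on its mat with the flap shut, and the mug and jar are untouched. Next is the cover tab, at about (645,20).

```bash
python3 -m pendant '[0.32,-0.97,0,0,0,-0.5,-0.2,0.32,-0.97,0,0,0,0,-0.2,0.32,-0.97,0,0,0,0,-0.2,0.32,-0.97,0,0,0,0,-0.2,0.32,-0.97,0,0,0,0,-0.2,0.32,-0.97,0,0,0,0,-0.2,0.32,-0.97,0,0,0,0,-0.2,0.32,-0.97,0,0,0,0,-0.2,0.32,-0.97,0,0,0,0,-0.2,0.32,-0.97,0,0,0,0,-0.2,0.32,-0.97,0,0,0,0,-0.2,0.32,-0.97,0,0,0,0,-0.2]';python3 -m pendant '[0,0,0,0,0,-1,-0.2,0,0,0,0,0,-1,-0.2,0,0,0,0,0,-1,-0.2,0,0,0,0,0,-1,-0.2,0,0,0,0,0,-1,-0.2,0,0,0,0,0,-1,-0.2,0,0,0,0,0,-1,-0.2,0,0,0,0,0,-1,-0.2,0,0,0,0,0,-1,-0.2,0,0,0,0,0,-1,-0.2,0,0,0,0,0,-1,-0.2,0,0,0,0,0,-1,-0.2]';python3 -m pendant '[0,0,0,0,0,-1,-0.2,0,0,0,0,0,-1,-0.2,0,0,0,0,0,-1,-0.2,0,0,0,0,0,-1,-0.2,0,0,0,0,0,-1,-0.2,0,0,0,0,0,-1,-0.2,0,0,0,0,0,-1,-0.2,0,0,0,0,0,-1,-0.2,0,0,0,0,0,-1,-0.2,0,0,0,0,0,-1,-0.2,0,0,0,0,0,-0.8,-0.2,0,0,0,0,0,0,-0.2]'; python3 look.py w14 cover_tab:109.5; python3 go.py 645 20 54 1.624
python3 - <<'E'
from h import *
m=camera_model("wrist");im=cv2.imread("pics/w14.png");h=cv2.cvtColor(im,cv2.COLOR_BGR2HSV)
g=cv2.inRange(h,(0,120,60),(8,255,255))|cv2.inRange(h,(172,120,60),(180,255,255))
n,l,s,c=cv2.connectedComponentsWithStats(g)
for k in range(1,n):
    if s[k,4]>100:print(s[k],c[k].round(),ray("wrist",c[k],105,m))
E
```

```text
time: 48.95
tool_pos: [631.6, 23.7, 208.0]
tcp_rot: [-3.141, 0.001, 0.035]
contact_force: [0.2, -0.3, -0.2]
grip_width: 55.2
finger_force: 0.0
time: 50.15
tool_pos: [631.3, 22.5, 208.0]
tcp_rot: [-3.14, 0.001, 0.875]
contact_force: [0.0, 0.7, -0.1]
grip_width: 55.3
finger_force: 0.0
time: 51.35
tool_pos: [631.3, 22.5, 208.0]
tcp_rot: [-3.14, -0.0, 1.627]
contact_force: [0.5, 0.1, -0.6]
grip_width: 55.1
finger_force: 0.0
tcp [631.3  22.5 208. ] [-3.14  -0.     1.627] t 51.4 w 55.1
cover_tab [329. 186.] 0.89 world [637.2  19. ] d [ 5.8 -3.5]
cover_tab [161. 204.] 0.2 world [482.5  -7.2] d [-148.9  -29.6]
pos [631.4  22.4 208.3] [-3.141 -0.     1.625] turn units [-0.01 -0.    0.01] shift units after turn [-0.11  0.45  5.14]
[213 125  35  33 766] [230. 141.] [546.21931828  54.96442533]
[327 149  14  80 967] [333. 191.] [641.40051203  13.81784481]
[ 154  178  115   61 4521] [218. 200.] [533.98248903  -1.04753862]
```

View pics/w14.png

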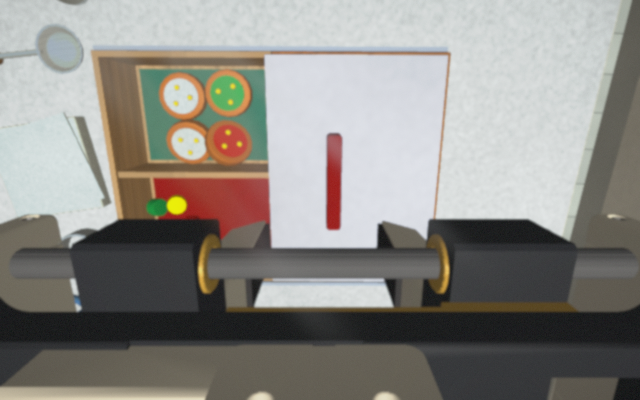

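The picture shows the tab at (333,182), about 10 mm in +x from the tool. I'll descend and grip it.

```bash
python3 -m pendant '[-0.17,0.32,1,0,0,0,-0.2,0,0,1,0,0,0,-0.2,0,0,1,0,0,0,-0.2,0,0,1,0,0,0,-0.2,0,0,0.8,0,0,0,-0.2,0,0,0.33,0,0,0,-0.2,0,0,0,0,0,0,-0.2,0,0,0,0,0,0,-0.2]';python3 -m pendant '[0,0,0,0,0,0,1,0,0,0,0,0,0,1,0,0,0,0,0,0,1,0,0,0,0,0,0,1,0,0,0,0,0,0,1,0,0,0,0,0,0,1,0,0,0,0,0,0,1,0,0,0,0,0,0,1]'
```

```text
time: 52.25
tool_pos: [642.3, 17.9, 56.1]
tcp_rot: [3.14, 0.0, 1.626]
contact_force: [0.2, -0.2, 0.3]
grip_width: 54.9
finger_force: 0.0
time: 53.05
tool_pos: [641.3, 17.9, 55.0]
tcp_rot: [-3.141, 0.0, 1.626]
contact_force: [-1.5, -0.3, 1.3]
grip_width: 13.9
finger_force: 30.0
```

```bash
python3 -m pendant '[0,-0.3,0,0,0,0,1,0,-0.5,0,0,0,0,1,0,-0.6,0,0,0,0,1,0,-0.6,0,0,0,0,1,0,-0.6,0,0,0,0,1,0,-0.6,0,0,0,0,1,0,-0.6,0,0,0,0,1,0,-0.6,0,0,0,0,1,0,-0.5,0,0,0,0,1,0,-0.3,0,0,0,0,1,0,0,0,0,0,0,1]';python3 -m pendant '[0,-0.1,0,0,0,0,1,0,-0.1,0,0,0,0,1,0,0,0,0,0,0,1]'
```

```text
time: 54.15
tool_pos: [483.9, 9.7, 55.0]
tcp_rot: [-3.14, -0.001, 1.626]
contact_force: [-3.0, 5.7, -0.1]
grip_width: 13.9
finger_force: 30.0
time: 54.45
tool_pos: [480.0, 9.6, 55.0]
tcp_rot: [3.141, -0.001, 1.626]
contact_force: [-0.3, 6.0, 0.7]
grip_width: 13.8
finger_force: 30.0
```

```bash
python3 -m pendant '[0,-0.07,0,0,0,0,1,0,0,0,0,0,0,1]';python3 -m pendant '[0,-0.07,0,0,0,0,1,0,0,0,0,0,0,1]';python3 -m pendant '[0,-0.07,0,0,0,0,1,0,0,0,0,0,0,1]'
```

```text
time: 54.65
tool_pos: [478.2, 9.4, 55.0]
tcp_rot: [3.141, -0.001, 1.626]
contact_force: [1.1, 6.1, 1.2]
grip_width: 13.9
finger_force: 30.0
time: 54.85
tool_pos: [476.6, 9.3, 55.0]
tcp_rot: [3.14, -0.001, 1.626]
contact_force: [1.1, 6.6, -0.3]
grip_width: 13.8
finger_force: 30.0
time: 55.05
tool_pos: [476.7, 9.3, 55.0]
tcp_rot: [3.136, -0.001, 1.626]
contact_force: [9.7, 8.7, -7.9]
grip_width: 13.6
finger_force: 30.0
```

The cover has hit its end stop after 164.7 mm of travel. Release, lift clear and check.

```bash
python3 -m pendant '[0,0,0,0,0,0,0.2,0,0,0,0,0,0,0,0,0,0,0,0,0,-0.2,0,0,0,0,0,0,-0.2,0,0,0,0,0,0,-0.2,0,0,0,0,0,0,-0.2,0,0,0,0,0,0,-0.2,0,0,0,0,0,0,-0.2,0,0,-0.4,0,0,0,-0.2,0,0,-1,0,0,0,-0.2,0,0,-1,0,0,0,-0.2,0,0,-1,0,0,0,-0.2]';python3 -m pendant '[0,0,-1,0,0,0,-0.2,1,0,-1,0,0,0,-0.2,1,0,-0.5,0,0,0,-0.2,1,0,0,0,0,0,-0.2,0,0,0,0,0,0,-0.2,0,0,0,0,0,0,-0.2]'; python3 look.py w15 cover_tab:109.5;  python3 - <<'E'
from h import *
im=capture("scene");cv2.imwrite("pics/s7.png",cv2.resize(im[90:380,130:480,::-1],None,fx=2,fy=2))
E
```

```text
time: 56.25
tool_pos: [473.2, 8.6, 158.0]
tcp_rot: [-3.141, 0.0, 1.626]
contact_force: [0.4, -0.6, -0.2]
grip_width: 55.2
finger_force: 0.0
time: 56.85
tool_pos: [468.1, 98.6, 231.8]
tcp_rot: [-3.141, 0.0, 1.628]
contact_force: [-0.5, -1.4, -0.6]
grip_width: 55.0
finger_force: 0.0
tcp [468.1  98.6 231.8] [-3.141  0.     1.628] t 56.9 w 55.0
cover_tab [324. 260.] 0.69 world [475.    9.3] d [  6.9 -89.3]
```

View pics/s7.png

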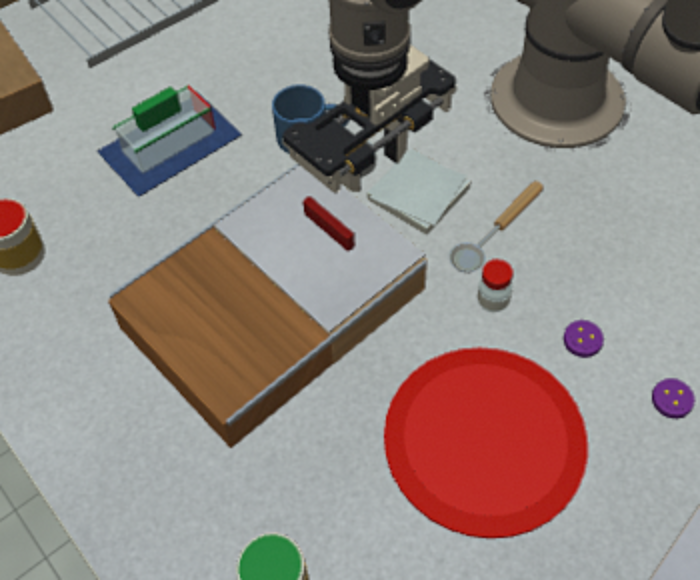

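The picture shows the cover shut over both bays (tab at (328,222)) and the platter empty. The caddy is upright on its mat, and the mug and jar are standing. I'll hand it in.

```bash
python3 -c "
from plant import close_job
print(close_job())"
```

```text
the job is handed in; nothing more can be done
None
```

The job is handed in: all four biscuits are in the green bay, all four sweets are in the red bay, the empty caddy is upright on its mat with its flap shut, the cover is fully shut, and the mug and jar are still standing.

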